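# Find the open gauge hole by feel and seat the pin

### The job

Three of the four holes in the drilled stop block are blocked deep down by broken dowel ends that cannot be seen from above. Take the red-handled gauge pin from its wooden holder, try the holes by feel until you find the open one, and leave the pin pushed fully home in it, its collar resting on the block, and let go. Do not disturb the other things on the table.

Things in the scene. Friction and masses are not known exactly. Their poses are not given: they have to be found in the camera images.
- pin: gauge pin, loose, 84 mm long, about 0.07 kg, upright in its holder at first. Origin: centre of the shank's tip; z runs up along the pin. From the tip: steel shank 8 mm across up to 34 mm (lowest 4 mm tapered to 4 mm), steel collar 22 mm across up to 39 mm, round red grip 18 mm across up to 84 mm. Grip it from above on the red grip, 63 mm above the tip or higher, so the fingertips clear the collar.
- holder: pin holder: pale wooden block 56x56x40 mm, fixed to the table on the left of the fence; one vertical hole in its middle, 11 mm across, in which the pin stands at the start with its collar on the block's top face. Origin: centre of the underside, z up.
- jig: drilled stop block: brown wood, 56x150x40 mm, fixed right of the fence, a 5 mm high steel ear at each end. Four like-looking vertical brass-rimmed holes lie along its long axis (y), at y = -48, -16, 16, 48 mm. Origin: centre of the underside, z up. Three holes, other ones each time, are blocked 18 mm below the mouth: the pin stops dead, collar 16 mm above the block. See the holes for the open one.
- jig_hole0 (a point): mouth of the hole at block y = -48 mm: centre of the hole, level with the block's top, 40 mm above the table. Vertical, 10 mm across, small countersink. May be open or blocked: its pose does not tell. If open it is 39 mm deep, and the pin goes in until its collar rests on the block, tip 34 mm below the mouth.
- jig_hole1 (a point): mouth of the hole at block y = -16 mm: centre of the hole, level with the block's top, 40 mm above the table. Vertical, 10 mm across, small countersink. May be open or blocked: its pose does not tell. If open it is 39 mm deep, and the pin goes in until its collar rests on the block, tip 34 mm below the mouth.
- jig_hole2 (a point): mouth of the hole at block y = +16 mm: centre of the hole, level with the block's top, 40 mm above the table. Vertical, 10 mm across, small countersink. May be open or blocked: its pose does not tell. If open it is 39 mm deep, and the pin goes in until its collar rests on the block, tip 34 mm below the mouth.
- jig_hole3 (a point): mouth of the hole at block y = +48 mm: centre of the hole, level with the block's top, 40 mm above the table. Vertical, 10 mm across, small countersink. May be open or blocked: its pose does not tell. If open it is 39 mm deep, and the pin goes in until its collar rests on the block, tip 34 mm below the mouth.
- tin_box: bystander, loose: hinged blue tin, 97x129x44 mm; leave it where it lies. Origin: centre of its underside.
- spanner: bystander, loose: flat steel spanner, 44x201x8 mm; leave it where it lies. Origin: centre of its underside.
- screwdriver: bystander, loose: screwdriver with a blue handle, 26x194x23 mm; leave it where it lies. Origin: centre of its underside.
- chisel: bystander, loose: chisel with a yellow handle, 28x207x22 mm; leave it where it lies. Origin: centre of its underside.
- sanding_block: bystander, loose: cork sanding block, 59x104x31 mm; leave it where it lies. Origin: centre of its underside.
- offcut_0: bystander, loose: wood offcut, 36x70x20 mm; leave it where it lies. Origin: centre of its underside.
- tape: bystander, loose: roll of black tape, 53 mm across, 19 mm high; leave it where it lies. Origin: centre of its underside.
- pin_tip (a point): the centre of the pin's tip (the same point as the pin's origin)
There are look-alikes about, which are no part of the job. Leave any yellow look-alike of the pin alone. Of the things that look like the jig, the larger one is meant.

How it is judged:
On the way:
1. the pin is drawn out of its holder (z of pin_tip in the frame of holder above 0.042 m), for 0.1 s.
At the end, for the whole second after the job is handed in: the pin stands upright (within 0.1 rad) and at rest in one of the block's holes, within 4 mm of its centre, fully home: tip less than 9 mm above the table, that is, collar within 3 mm of the block's top (z of pin_tip in the frame of jig below 0.009 m and (horizontal distance between pin and jig_hole0 below 0.004 m or horizontal distance between pin and jig_hole1 below 0.004 m or horizontal distance between pin and jig_hole2 below 0.004 m or horizontal distance between pin and jig_hole3 below 0.004 m) and angle between pin's own z axis and vertical below 0.1 rad and linear speed of pin below 0.01 m/s); the robot touches nothing.
It fails at once if a bystander is moved by more than 30 mm (distance of any of tin_box, spanner, screwdriver, chisel, sanding_block, offcut_0, tape from where it was at the start of the episode above 0.03 m).
It also fails if it takes over 51 s, if anything falls off the work surface, if the arm or the gripper's body presses on something with over 40 N, if the wrist force passes 120 N, or if a joint passes its speed limit or range.

### The arm

A 7-joint arm with a two-finger parallel gripper is mounted at the origin on a cart in front of the work surface, level with it; the furniture and walls round the work are solid. World frame = base frame: x ahead of the robot, y to its left, z up, the work surface at z = 0. Lengths are in m, angles in rad, forces in N, time in s.
With the tool pointing down it reaches from about 0.4 to 0.85 m from the base axis. Payload 4.5 kg.
Tool frame: the origin (TCP) lies between the finger pads; the fingertips stand 11 mm ahead of it and the grasp point (between the pads) lies 8 mm behind it (r.nose_length is the distance from the TCP to the fingertips, in m); z points along the fingers, y is the line along which they close (so a half turn about z gives the same grasp; the last joint's range is limited). The gripper opens to 88 mm and grips with 3 to 60 N. Pads are 18 mm wide; open, the fingers measure 123 mm over their backs; the gripper's body (75 mm by 187 mm) begins 45 mm behind the grasp point.
Start: joints at [1.28, 0.689, -0.195, 1.565, 0.157, 0.902, -0.215], TCP at [0.199, -0.592, 0.25] pointing down, gripper open.
Joint ranges: [-3.01, 3.01], [-0.46, 2.08], [-1.47, 1.51], [0.13, 2.56], [-1, 4.14], [0.04, 2.09], [-2.66, 2.66]. Speed limits (rad/s): [2.57, 2.57, 3.14, 3.14, 3.14, 3.14, 3.14].

### API

Orientations are given as a unit quaternion [x, y, z, w].
In Python, from plant import get_state, snapshot, camera_model, r gives the robot as it stands.
- The arm moves only by the shell command python3 -m inch 'ROWS' [FORCE]. ROWS is text: rows parted by semicolons, each of 7 numbers parted by spaces: the opening, from -1 (shut) to 1 (fully open), then the shift along the tool's x, y, z in m, then the turn, a rotation vector about the tool's x, y, z in rad. A call has 1 to 20 rows; each row shifts and turns the commanded pose from where the row before left it, along the tool's axes as they then stand; what a row does not reach is not made up. A row lasts 1/12 s, in which the tool goes at most 41.7 mm and 7.16 degrees, less where a joint would pass 70% of its speed; a pose out of reach is approached as far as the arm can. A call is refused whole if a number of a shift passes 0.0417 or a number of a turn 0.125, either way. A call with a gripper value outside its range is refused whole. The fingers move at their own pace and stop on an object; FORCE is the grip in N (left out, the last holds). Time passes only in rows, so rows that do not move let the fingers close. It gives the time, the measured TCP pose, the force, the opening and the grip force at its end, in the units of the state.
- get_state(): the state, without advancing time (a new reading comes with each control period).
- snapshot(name): name is "side" or "top" or "wrist"; returns (picture, depth): 400x640x3 uint8, red, green, blue; 400x640 float32, m along the optical axis (not along the pixel's ray), 0 where there is no reading.
- camera_model(name): a dict with "intrinsics" (3x3 intrinsics, pixels), "view" (4x4, takes a point from world to camera coordinates). Camera axes: x right, y down, z forward; pixel columns grow to the right and rows downward; lengths in m; the calibration is good to about 2 mm. A picture is of the moment at which its call begins: read the wrist's pose just before it. camera_model takes no time and is no camera call; for the wrist camera it gives the pose at the moment of the call.
- r.finish_job(): hands the job in; it is judged then, once.
The state is a dict: "clock": time; "q": joint angles; "qd": joint speeds; "joint_torque": joint torques, N m; "tool_pos": TCP position; "eef_rot": TCP orientation; "contact_force": force on the tool from outside, world axes, zero at the start; "moment": the same for the moment, N m; "opening": opening from 0.0 (shut) to 1.0 (fully open); "finger_force": force on a finger pad.
Only numpy, scipy, OpenCV 4.12 (cv2) and the standard library are available. Lean on these libraries where they do the work, as an engineer would, in place of code of your own. Each camera call takes 0.05 s, during which the arm holds its last target. There are 200 camera calls.

## Working session

There is one attempt and no reset: what is moved stays moved. The work goes in short steps, Python scripts to look and compute and a shell command to move; the robot and the scene stay as the last step left them, time stands still between calls to the robot, and variables do not carry over. Pictures are saved under pics/ and viewed, at most 10 in all, crops included, and the job is handed in when it is done.

```bash
mkdir -p pics; ls; python3 - <<'E'
from plant import get_state, snapshot, camera_model, r
import cv2,numpy as np
for n in ["top","side"]:
    p,d=snapshot(n); cv2.imwrite(f"pics/{n}0.png",p[:,:,::-1]); np.save(f"pics/{n}0.npy",d)
    c=camera_model(n); print(n,c["intrinsics"],c["view"])
s=get_state();print(s)
E
```

```text
pics
top [[500.50238811   0.         329.41380252]
 [  0.         500.50238811 204.13069492]
 [  0.           0.           1.        ]] [[-0.01895481 -0.99980517  0.00550706 -0.00622051]
 [-0.9755722   0.01728912 -0.21899767  0.6219692 ]
 [ 0.21885979 -0.00952359 -0.97570984  1.18301606]
 [ 0.          0.          0.          1.        ]]
side [[476.85072997   0.         320.81529686]
 [  0.         476.85072997 197.22069172]
 [  0.           0.           1.        ]] [[ 0.64683794 -0.76257127  0.00925917 -0.3976387 ]
 [-0.37871152 -0.33172652 -0.86402263  0.28601569]
 [ 0.66195034  0.55537607 -0.50336782  0.79139127]
 [ 0.          0.          0.          1.        ]]
{'clock': 0.1, 'q': array([ 1.27977945,  0.68985807, -0.19454441,  1.5661852 ,  0.157304  ,
        0.90251933, -0.21511649]), 'qd': array([-3.08905717e-04, -2.88497811e-03, -1.65401800e-04, -2.37837378e-03,
        4.03886386e-04,  2.39664638e-04, -3.19489100e-06]), 'joint_torque': array([-2.81128989e-03, -5.28494024e+01, -1.27109874e+00, -1.53835684e+01,
       -5.24941867e-02,  1.98660950e-03,  1.07936896e-05]), 'tool_pos': array([ 0.1992635 , -0.59183062,  0.24903169]), 'eef_rot': array([ 9.86834396e-01,  1.61732043e-01, -1.80507162e-04, -7.67854011e-04]), 'contact_force': array([ 0.63524198, -0.48721645, -0.05645577]), 'moment': array([ 0.00625396,  0.00293972, -0.0237076 ]), 'finger_force': 0.0, 'opening': 1.003247993102906}
```

View pics/top0.png

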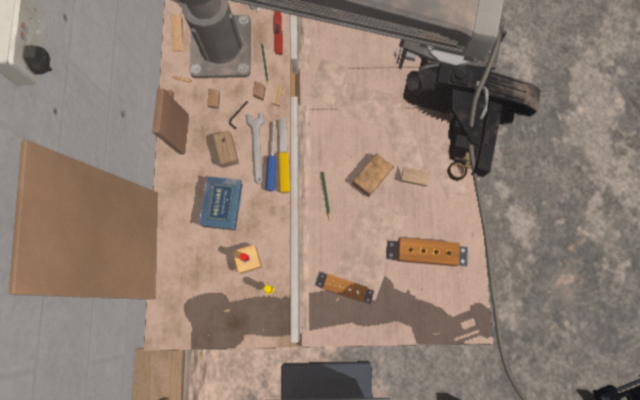

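View pics/side0.png

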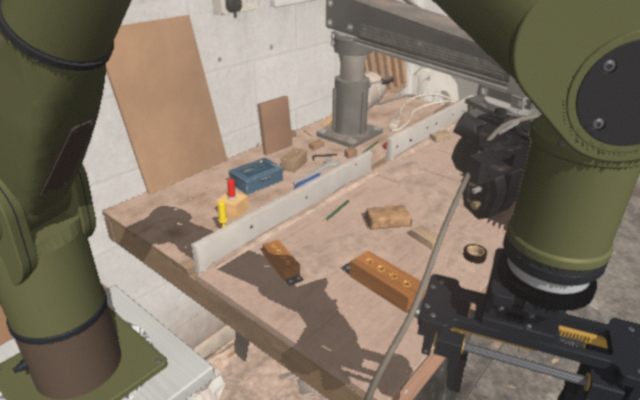

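The top view shows the red pin at about (243,257) in its holder, a yellow look-alike at (268,289) and the fence along column 295. The large jig's holes run from about (410,250) to (455,253), and the smaller jig look-alike is at (345,287). The side view agrees.

```bash
cat > h.py <<'E'
import numpy as np,cv2
from plant import get_state, snapshot, camera_model, r
from scipy.spatial.transform import Rotation as R
def ray(uv,z,c):
    K,V=c["intrinsics"],np.array(c["view"]); Rm,t=V[:3,:3],V[:3,3]
    o=-Rm.T@t; d=Rm.T@np.linalg.inv(K)@[uv[0],uv[1],1]
    return o+d*(z-o[2])/d[2]
def rel(p):
    "world shift to point p, in tool axes"
    s=get_state(); return R.from_quat(s["eef_rot"]).inv().apply(np.array(p)-s["tool_pos"])
def blobs(m,amin=8):
    n,l,st,ce=cv2.connectedComponentsWithStats(m.astype(np.uint8)); return [(st[i],ce[i]) for i in range(1,n) if st[i][4]>=amin]
E
python3 - <<'E'
from h import *
p=cv2.imread("pics/top0.png");d=np.load("pics/top0.npy");c=camera_model("top")
h=cv2.cvtColor(p,cv2.COLOR_BGR2HSV)
red=((h[...,0]<6)|(h[...,0]>174))&(h[...,1]>190)&(h[...,2]>120)
for st,ce in blobs(red): print("red",st,ce,ray(ce,.08,c))
jig=np.zeros(d.shape,bool);jig[235:270,395:465]=1
m=jig&(h[...,1]>150)&(h[...,0]<18)
for st,ce in blobs(m,50): print("jig",st,ce,ray(ce,.04,c))
pts=np.argwhere(m)[:,::-1].astype(np.float32);rc=cv2.minAreaRect(pts);print(rc)
for q in [(410,250),(425,251),(440,252),(454,253)]: print(q,ray(q,.04,c))
# fence height
V=c["view"];K=c["intrinsics"]
for q in [(295,150),(295,258),(247,266),(240,200),(425,243),(500,100)]:
    z=d[q[1],q[0]];P=np.linalg.inv(V)@np.r_[z*np.linalg.inv(K)@[q[0],q[1],1],1];print(q,P[:3])
E
python3 - <<'E'
import cv2
p=cv2.imread("pics/top0.png")
a=cv2.resize(p[225:305,215:315],None,fx=4,fy=4,interpolation=2);b=cv2.resize(p[225:305,380:480],None,fx=4,fy=4,interpolation=2)
cv2.imwrite("pics/crop.png",cv2.hconcat([a,b]))
E
```

```text
red [240 254   8   6  36] [243.55555556 256.36111111] [0.49344659 0.19266494 0.08      ]
jig [ 399  239   60   26 1212] [428.84488449 251.25742574] [ 0.50258984 -0.26519987  0.04      ]
((428.7540588378906, 251.20489501953125), (59.481990814208984, 21.456974029541016), 5.19442892074585)
(410, 250) [ 0.50662098 -0.21802677  0.04      ]
(425, 251) [ 0.50341429 -0.25557801  0.04      ]
(440, 252) [ 0.50020935 -0.29310869  0.04      ]
(454, 253) [ 0.49705208 -0.32810645  0.04      ]
(295, 150) [0.76838826 0.06837019 0.06038697]
(295, 258) [0.48929338 0.0693728  0.06180233]
(247, 266) [0.47393301 0.19000642 0.04128992]
(240, 200) [0.64414007 0.21173161 0.03582952]
(425, 243) [ 0.52377581 -0.25701995  0.03894701]
(500, 100) [ 0.80972723 -0.39930449  0.25808043]
```

View pics/crop.png

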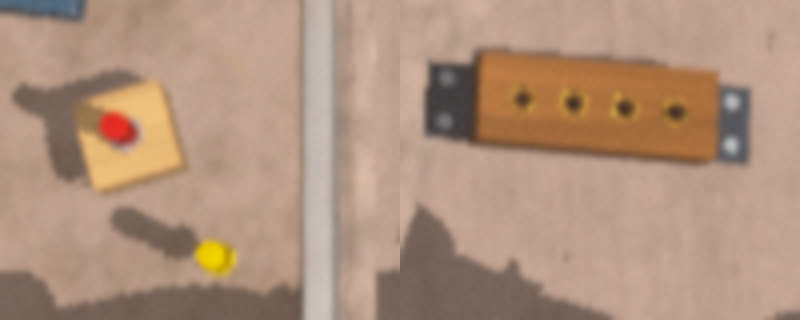

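```bash
python3 -m inch '0 .0326 -.0176 0 0 0 0;0 .0326 -.0176 0 0 0 0;0 .0326 -.0176 0 0 0 0;0 .0326 -.0176 0 0 0 0;0 .0326 -.0176 0 0 0 0;0 .0326 -.0176 0 0 0 0;0 .0326 -.0176 0 0 0 0;0 .0326 -.0176 0 0 0 0;0 .0326 -.0176 0 0 0 0;0 .0326 -.0176 0 0 0 0;0 .0326 -.0176 0 0 0 0;0 .0326 -.0176 0 0 0 0;0 0 0 0 0 0 0;0 0 0 0 0 0 0' 40
python3 - <<'E'
from h import *
c=camera_model("wrist");p,d=snapshot("wrist");cv2.imwrite("pics/w1.png",p[:,:,::-1]);np.savez("pics/w1.npz",d=d,V=c["view"],K=c["intrinsics"])
print(get_state()["tool_pos"]);print(c)
E
```

```text
clock: 1.27
tool_pos: [0.5045, -0.2644, 0.2493]
eef_rot: [0.986, 0.165, 0.0, -0.001]
contact_force: [-0.4, -1.3, -0.2]
opening: 0.502
finger_force: 0.0
[ 0.50278674 -0.26669047  0.24931262]
{'intrinsics': array([[354.45554809,   0.        , 318.7158423 ],
       [  0.        , 354.45554809, 201.27310302],
       [  0.        ,   0.        ,   1.        ]]), 'view': array([[ 0.32441835, -0.94591301, -0.00114223, -0.41306308],
       [-0.91359044, -0.31364525,  0.25880333,  0.34363472],
       [-0.24516369, -0.08291702, -0.96592936,  0.491586  ],
       [ 0.        ,  0.        ,  0.        ,  1.        ]])}
```

View pics/w1.png

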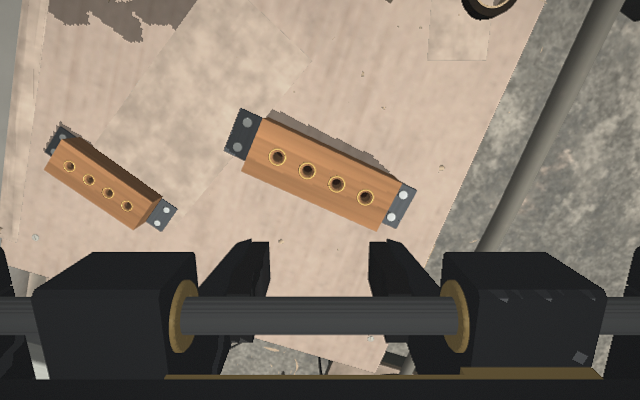

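The four brass-rimmed holes show at about (278,157), (307,170), (336,184) and (366,198). The smaller jig is to the left.

```bash
python3 - <<'E'
from h import *
p=cv2.imread("pics/w1.png");f=np.load("pics/w1.npz");c={"intrinsics":f["K"],"view":f["V"]}
h=cv2.cvtColor(p,cv2.COLOR_BGR2HSV)
P=[]
for u,v in [(278,157),(307,170),(336,184),(366,198)]:
    w=h[v-14:v+15,u-14:u+15]
    m=(w[...,2]<95)   # dark bore
    br=(w[...,0]>=17)&(w[...,0]<30)&(w[...,1]>90)
    s=max(blobs(m,5),key=lambda b:b[0][4]); ys,xs=np.nonzero(br|m)
    (cx,cy),rad=cv2.minEnclosingCircle(np.argwhere(br)[:,::-1].astype(np.float32)) if br.sum()>5 else ((0,0),0)
    q=(cx+u-14,cy+v-14); P.append(ray(q,.04,c)); print(s[1]+[u-14,v-14],q,rad,br.sum(),P[-1],ray(s[1]+[u-14,v-14],.04,c))
P=np.array(P);print(np.diff(P,axis=0),P.mean(0))
print("to pin",rel([.4934,.1927,.25]),R.from_quat(get_state()["eef_rot"]).as_matrix())
E
```

```text
[277.32857143 156.22857143] (277.18181800842285, 156.40909099578857) 8.99102783203125 92 [ 0.51050698 -0.21878928  0.04      ] [ 0.51072204 -0.21887259  0.04      ]
[307.08955224 169.91044776] (306.75806427001953, 170.1129035949707) 8.736766815185547 90 [ 0.5070431  -0.25036917  0.04      ] [ 0.50734063 -0.25061439  0.04      ]
[336.12307692 183.12307692] (336.19999980926514, 183.60000038146973) 8.683416366577148 96 [ 0.50367327 -0.28238793  0.04      ] [ 0.50410508 -0.28215236  0.04      ]
[364.97142857 196.42857143] (364.95901679992676, 196.86065578460693) 8.555883407592773 93 [ 0.50023235 -0.31431797  0.04      ] [ 0.50065536 -0.31417009  0.04      ]
[[-0.00346388 -0.03157988  0.        ]
 [-0.00336983 -0.03201876  0.        ]
 [-0.00344092 -0.03193004  0.        ]] [ 0.50536392 -0.26646609  0.04      ]
to pin [ 0.13855392 -0.43809883 -0.00064392] [[ 9.47093051e-01  3.20957094e-01 -1.13857620e-03]
 [ 3.20957378e-01 -9.47093636e-01  7.13395589e-05]
 [-1.05544134e-03 -4.32999634e-04 -9.99999349e-01]]
```

```bash
python3 -m inch '0 .0115 -.0365 0 0 0 0;0 .0115 -.0365 0 0 0 0;0 .0115 -.0365 0 0 0 0;0 .0115 -.0365 0 0 0 0;0 .0115 -.0365 0 0 0 0;0 .0115 -.0365 0 0 0 0;0 .0115 -.0365 0 0 0 0;0 .0115 -.0365 0 0 0 0;0 .0115 -.0365 0 0 0 0;0 .0115 -.0365 0 0 0 0;0 .0115 -.0365 0 0 0 0;0 .0115 -.0365 0 0 0 0;0 0 0 0 0 0 0;0 0 0 0 0 0 0'
python3 - <<'E'
from h import *
c=camera_model("wrist");p,d=snapshot("wrist");cv2.imwrite("pics/w2.png",p[:,:,::-1]);np.savez("pics/w2.npz",d=d,V=c["view"],K=c["intrinsics"])
print(get_state()["tool_pos"])
h=cv2.cvtColor(p,cv2.COLOR_RGB2HSV)
red=((h[...,0]<6)|(h[...,0]>174))&(h[...,1]>170)&(h[...,2]>80)
for st,ce in blobs(red,30): print("red",st,ce,[ray(ce,z,c).round(4) for z in (.07,.09)])
E
```

```text
clock: 2.48
tool_pos: [0.4936, 0.1926, 0.2495]
eef_rot: [0.987, 0.163, -0.0, 0.0]
contact_force: [0.3, -1.7, 0.0]
opening: 0.502
finger_force: 0.0
[0.49389345 0.19025609 0.24943247]
red [310 168  20  27 405] [319.54814815 181.92839506] [array([0.4949, 0.1927, 0.07  ]), array([0.4989, 0.1941, 0.09  ])]
```

View pics/w2.png

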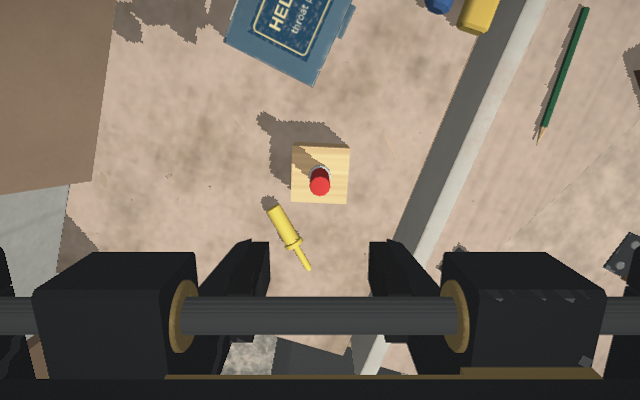

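The pin's red top face is centred near (320,185). The holder spans about (291..350, 146..203), and the yellow look-alike lies on the table at (290,240).

```bash
python3 - <<'E'
from h import *
f=np.load("pics/w2.npz");c={"intrinsics":f["K"],"view":f["V"]};p=cv2.imread("pics/w2.png")
d=f["d"];h=cv2.cvtColor(p,cv2.COLOR_BGR2HSV)
print(d[186,320],d[150,330])
w=np.zeros(d.shape,bool);w[140:208,285:356]=1
m=w&(h[...,2]>170)&(h[...,0]>8)&(h[...,0]<30)&(h[...,1]>70)
print(cv2.boundingRect(m.astype(np.uint8)))
for st,ce in blobs(m,300): print(st,ce,ray(ce,.04,c))
red=w&((h[...,0]<6)|(h[...,0]>174))&(h[...,1]>170)
top=red&(h[...,2]>h[...,2][red].max()*.85)
for st,ce in blobs(top,30):
    print("top",st,ce,ray(ce,.09,c),rel(ray(ce,.09,c)))
for i in range(4):
    print(get_state()["tool_pos"],np.linalg.inv(camera_model("wrist")["view"])[:3,3]); snapshot("side")
E
```

```text
0.30153418 0.34308428
(291, 146, 59, 58)
[ 291  146   59   58 2180] [322.80779817 176.15366972] [0.49545497 0.18941438 0.04      ]
top [310 177  20  18 267] [319.59550562 185.79026217] [0.49568289 0.19298348 0.09      ] [ 0.00272314 -0.00224374  0.1594268 ]
[0.49389345 0.19025609 0.24943247] [0.55811473 0.21244123 0.38541756]
[0.4940681  0.18911282 0.2494654 ] [0.55834682 0.21121731 0.38543632]
[0.49419314 0.18874112 0.2495493 ] [0.55846405 0.21078883 0.3855099 ]
[0.49424615 0.18884439 0.24963478] [0.55849648 0.21084198 0.38559599]
```

```bash
python3 -m inch '0 .001 -.001 .03 0 0 0;0 .001 -.001 .03 0 0 0;0 .001 -.0015 .03 0 0 0;0 0 0 .03 0 0 0;0 0 0 .03 0 0 0;0 0 0 .02 0 0 0;0 0 0 .011 0 0 0;0 0 0 0 0 0 0;0 0 0 0 0 0 0;0 0 0 0 0 0 0;0 0 0 0 0 0 0'
python3 - <<'E'
from h import *
c=camera_model("wrist");p,d=snapshot("wrist")
h=cv2.cvtColor(p,cv2.COLOR_RGB2HSV)
red=((h[...,0]<6)|(h[...,0]>174))&(h[...,1]>170)
top=red&(h[...,2]>h[...,2][red].max()*.85)
for st,ce in blobs(top,60): print("top",st,ce,ray(ce,.09,c),rel(ray(ce,.09,c)))
E
```

```text
clock: 3.65
tool_pos: [0.4966, 0.1962, 0.0701]
eef_rot: [0.987, 0.161, 0.001, -0.0]
contact_force: [0.5, -0.8, 0.5]
opening: 0.498
finger_force: 0.0
top [307 283  42  13 385] [327.44155844 290.29090909] [0.50031123 0.19457054 0.09      ] [ 0.00314592  0.00286131 -0.0199252 ]
```

```bash
python3 -m inch '0 0 .0025 .001 0 0 0;-1 0 0 0 0 0 0;-1 0 0 0 0 0 0;-1 0 0 0 0 0 0;-1 0 0 0 0 0 0;-1 0 0 0 0 0 0;-1 0 0 0 0 0 0' 30
```

```text
clock: 4.28
tool_pos: [0.4964, 0.1937, 0.0677]
eef_rot: [0.987, 0.162, 0.0, 0.0]
contact_force: [0.9, 0.9, 1.0]
opening: 0.195
finger_force: 29.9
```

```bash
python3 -m inch '-1 0 0 -.025 0 0 0;-1 0 0 -.025 0 0 0;-1 0 0 -.025 0 0 0;-1 0 0 -.025 0 0 0;-1 -.0099 .0329 0 0 0 0;-1 -.0099 .0329 0 0 0 0;-1 -.0099 .0329 0 0 0 0;-1 -.0099 .0329 0 0 0 0;-1 -.0099 .0329 0 0 0 0;-1 -.0099 .0329 0 0 0 0;-1 -.0099 .0329 0 0 0 0;-1 -.0099 .0329 0 0 0 0;-1 -.0099 .0329 0 0 0 0;-1 -.0099 .0329 0 0 0 0;-1 -.0099 .0329 0 0 0 0;-1 -.0099 .0329 0 0 0 0'
python3 -m inch '-1 0 0 .02 0 0 0;-1 0 0 .02 0 0 0;-1 0 0 0 0 0 0;-1 0 0 0 0 0 0;-1 0 0 0 0 0 0;-1 0 0 0 0 0 0'
python3 - <<'E'
from h import *
s=get_state();print(s["opening"],s["finger_force"],s["tool_pos"],rel([.5105,-.2188,.128]))
c=camera_model("wrist");p,d=snapshot("wrist");cv2.imwrite("pics/w3.png",p[:,:,::-1])
p,d=snapshot("side");cv2.imwrite("pics/s3.png",cv2.resize(p[200:360,300:500,::-1],None,fx=4,fy=3.75))
E
```

```text
clock: 5.62
tool_pos: [0.5093, -0.22, 0.1676]
eef_rot: [0.987, 0.162, -0.0, -0.0]
contact_force: [0.5, -0.1, -1.5]
opening: 0.192
finger_force: 29.9
clock: 6.12
tool_pos: [0.5105, -0.2179, 0.1288]
eef_rot: [0.987, 0.162, 0.001, 0.0]
contact_force: [-0.2, -0.4, -0.9]
opening: 0.192
finger_force: 29.9
0.1915011209376526 29.92288403213024 [ 0.5105499  -0.21791482  0.12876228] [-0.00033179  0.00082191  0.00076255]
```

View pics/w3.png

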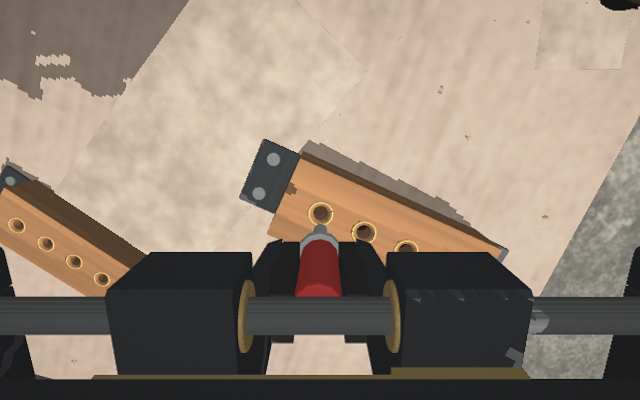

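View pics/s3.png

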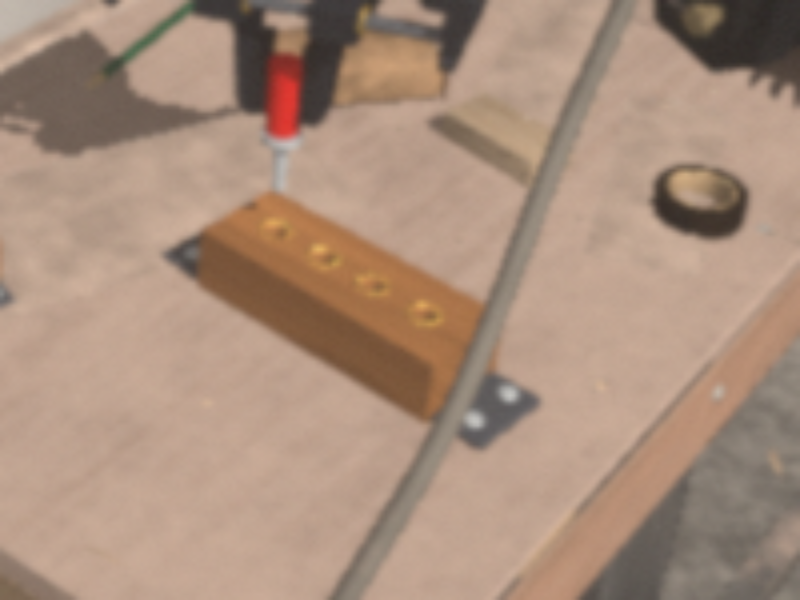

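In the wrist view the pin hangs straight, with its tip at about (321,226) and the first hole at (320,213). The side view confirms it is just above the first hole.

```bash
python3 - <<'E'
from h import *
c=camera_model("wrist");p=cv2.imread("pics/w3.png");h=cv2.cvtColor(p,cv2.COLOR_BGR2HSV)
u,v=320,213
w=h[v-14:v+10,u-14:u+15];br=(w[...,0]>=17)&(w[...,0]<30)&(w[...,1]>90)
(cx,cy),rad=cv2.minEnclosingCircle(np.argwhere(br)[:,::-1].astype(np.float32))
H=ray((cx+u-14,cy+v-14),.04,c);print((cx+u-14,cy+v-14),rad,H)
m=h[205:245,300:342]; 
for y in (218,222,224,226,228,230,232,234): print(y,''.join('%4d'%x for x in h[y,306:336:2,1]))
for q in [(320.5,224),(320.5,228)]: T=ray(q,.067,c);print(T,R.from_quat(get_state()["eef_rot"]).inv().apply(H-T))
# expected pixel of point on tool axis at tip height
s=get_state();T=np.array([*s["tool_pos"][:2],.067,1]);x=c["intrinsics"]@(c["view"]@T)[:3];print(x/x[2])
E
```

```text
(320.25570011138916, 213.017915725708) 12.897612571716309 [ 0.51020382 -0.21894893  0.04      ]
218  127 126 125 128 126 117 116 119 117 115 121 123 131 127 127
222  128 128 127 126 129 126 124 124 124 126 126 123 127 126 126
224  127 127 127 128 130 126  70  13  93 126 122 126 129 127 127
226  128 128 128 127 123   8   8   5  10  15 118 128 127 129 127
228  128 128 127 129  62   8   8   8   5  10  25 129 126 127 127
230  128 127 128 130  11   8   8   5   5   7  14 126 129 127 127
232  129 128 119  79   8   8  10   7   5   5  14 120 128 129 129
234  125  10   8   7   7   8   7   7   6   7   7  10  18 115 129
[ 0.51156572 -0.21848527  0.067     ] [-1.47610623e-03 -2.59219774e-05  2.69979666e-02]
[ 0.509213   -0.21928231  0.067     ] [ 1.00795060e-03 -2.83990974e-05  2.70014090e-02]
[319.28244705 225.51099848   1.        ]
```

```bash
python3 -m inch '-1 0 0 .012 0 0 0;-1 0 0 .01 0 0 0;-1 0 0 .006 0 0 0;-1 0 0 .006 0 0 0;-1 0 0 .006 0 0 0;-1 0 0 0 0 0 0;-1 0 0 0 0 0 0'
python3 -m inch '-1 0 0 .003 0 0 0;-1 0 0 .003 0 0 0;-1 0 0 .003 0 0 0;-1 0 0 0 0 0 0;-1 0 0 0 0 0 0'
```

```text
clock: 6.8
tool_pos: [0.5099, -0.2183, 0.0874]
eef_rot: [0.987, 0.162, -0.0, -0.0]
contact_force: [0.7, -0.1, -1.2]
opening: 0.192
finger_force: 29.9
clock: 7.22
tool_pos: [0.5099, -0.2183, 0.0786]
eef_rot: [0.987, 0.162, 0.0, 0.0]
contact_force: [1.2, 0.3, -1.2]
opening: 0.193
finger_force: 29.9
```

```bash
python3 -m inch '-1 0 0 .003 0 0 0;-1 0 0 .003 0 0 0;-1 0 0 .003 0 0 0;-1 0 0 .002 0 0 0;-1 0 0 0 0 0 0;-1 0 0 0 0 0 0;-1 0 0 0 0 0 0'
```

```text
clock: 7.8
tool_pos: [0.51, -0.2184, 0.0677]
eef_rot: [0.987, 0.162, 0.0, 0.0]
contact_force: [1.6, -0.1, 0.4]
opening: 0.197
finger_force: 29.9
```

```bash
python3 -m inch '-1 0 0 .001 0 0 0;-1 0 0 .001 0 0 0;-1 0 0 0 0 0 0;-1 0 0 0 0 0 0'
python3 -m inch '0 0 0 0 0 0 0;0 0 0 0 0 0 0;0 0 0 0 0 0 0;0 0 0 0 0 0 0;0 0 0 0 0 0 0;0 0 0 -.02 0 0 0;0 0 0 -.03 0 0 0;0 0 0 -.04 0 0 0;0 0 0 -.04 0 0 0;0 0 0 -.04 0 0 0;0 0 0 0 0 0 0;0 0 0 0 0 0 0;0 0 0 0 0 0 0'
python3 - <<'E'
from h import *
c=camera_model("wrist");p,d=snapshot("wrist");cv2.imwrite("pics/w4.png",p[:,:,::-1])
h=cv2.cvtColor(p,cv2.COLOR_RGB2HSV)
red=((h[...,0]<6)|(h[...,0]>174))&(h[...,1]>170)
top=red&(h[...,2]>h[...,2][red].max()*.85)
iV=np.linalg.inv(c["view"])
for st,ce in blobs(top,60):
    z=d[int(ce[1]),int(ce[0])];print("top",st,ce,ray(ce,.09,c),(iV@np.r_[z*np.linalg.inv(c["intrinsics"])@[*ce,1],1])[:3])
E
```

```text
clock: 8.13
tool_pos: [0.5102, -0.2185, 0.0675]
eef_rot: [0.987, 0.162, 0.001, 0.001]
contact_force: [-1.0, 0.8, 15.9]
opening: 0.196
finger_force: 29.9
clock: 9.22
tool_pos: [0.509, -0.2183, 0.2352]
eef_rot: [0.987, 0.162, -0.001, -0.0]
contact_force: [-0.3, -0.3, -0.2]
opening: 0.501
finger_force: 0.0
top [310 182  21  20 303] [319.74257426 191.72607261] [ 0.50931766 -0.21862686  0.09      ] [ 0.50980031 -0.21845871  0.09211865]
```

View pics/w4.png

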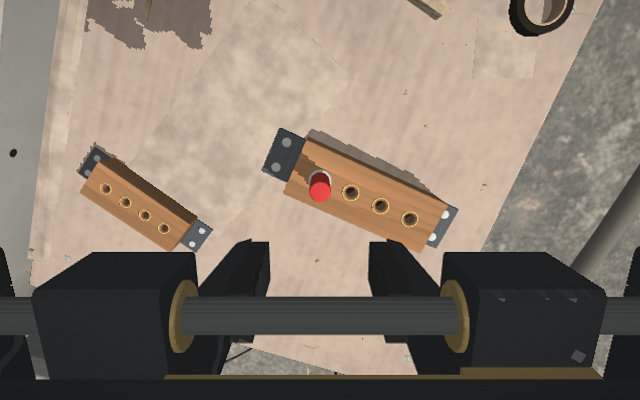

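The pin, at (320,190), stands upright in the first hole. Its top is at about 0.091 m, so the collar is on the block, and the gripper is clear.

```bash
python3 -c "
from plant import r
print(r.finish_job())"
```

```text
the job is handed in; nothing more can be done
None
```

The gauge pin is fully home in the open hole, the first one I tried (the block's left end, seen from the robot). It is released with its collar on the block, and the job was handed in at about 9 s; the hand-in gave no verdict.

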